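# Find the loaded sample case and slide it into the receiving dock

## Task

One of the three identical closed grey cases is loaded and the other two are nearly empty. Working from the left case to the right one, lift each a good 5 cm off the table, hold it still for a moment to feel its weight, and put the empty ones back where they stood. Set the loaded case on the open front plate of the metal dock, let go of it, and push it under the two rails until it sits fully home against the back wall; leave the beaker, the tape roll and the bottle alone.

Things in the scene. Friction and masses are not known exactly. Their poses are not given: they have to be found in the camera images.
- case_1: The left one (largest y) of three look-alike cases in a row: closed flat box of plain grey plastic, dark lid seam, lid fixed, 110 mm long (its x, within 0.25 rad of world x) x 55 wide (y) x 45 high, same either way round; origin: centre of its underside. At least 35 mm of free table between neighbours
- case_2: The middle one of three look-alike cases in a row: closed flat box of plain grey plastic, dark lid seam, lid fixed, 110 mm long (its x, within 0.25 rad of world x) x 55 wide (y) x 45 high, same either way round; origin: centre of its underside. Two cases weigh about 0.17 kg, the loaded one about 0.55 kg (each varies some 15 percent)
- case_3: The right one (smallest y) of three look-alike cases in a row: closed flat box of plain grey plastic, dark lid seam, lid fixed, 110 mm long (its x, within 0.25 rad of world x) x 55 wide (y) x 45 high, same either way round; origin: centre of its underside. Any of the three may be the loaded one and nothing outside shows it; the filling has 1 mm of play
- dock: Fixed sheet-metal dock right of the cases, open toward the robot. Origin: centre of the underside of its base plate; x points into the bay, away from the robot (within 0.2 rad of world x), y left, z up. Base plate 270 x 84 mm, 4 thick. Bay at its far half: side walls 65 mm apart from x = +26 mm to the back wall, whose inner face is at x = +130; wall tops at z = 58 mm
- dock_front (a point): Centre of the open front plate, on its top face (dock x = -62, y = 0, z = 4 mm); the plate is open from dock x = -135 to +12 mm. There the flared mouth begins, 81 mm wide, narrowing to 65 at x = +26, as high as the walls. A case set here, long side along the dock's x, stands wholly in front of the mouth
- dock_home (a point): Where the origin of a fully home case lies (dock x = +75, y = 0, z = 4 mm). Two flat rails, undersides at z = 55 mm, cover the bay from x = +26 but for a 29 mm middle slot, so a case goes in only from the front; home, its near end stands 6 mm out before the rails. 5 mm play each side. Sliding a loaded case takes 2 to 5 N
- beaker: Bystander: small open plastic beaker, 57 mm across, 69 high; origin at the centre of its underside
- tape_roll: Bystander: roll of tape lying flat, 66 mm across, 20 high; origin at the centre of its underside
- bottle: Bystander: white oval bottle standing upright, 31 x 40 mm, 158 high; origin at the centre of its underside
Mind the look-alikes: they are no part of the job. Leave any pink or red look-alike of the case_1 alone.

How it is judged (in metres and radians):
On the way, in this order (a step that is already met when the one before it is completed fails the run):
1. the left case is lifted clear (its underside 30 mm or more above the table) for a moment (height (world z) of case_1 above 0.03 m), for 0.3 s.
2. the middle case is lifted clear (its underside 30 mm or more above the table) for a moment (height (world z) of case_2 above 0.03 m), for 0.3 s.
3. the right case is lifted clear (its underside 30 mm or more above the table) for a moment (height (world z) of case_3 above 0.03 m), for 0.3 s.
At the end, for the whole second after the job is handed in: The loaded case (known by its weight: it bears on the dock with more than 3.2 N) lies flat in the dock's bay, within 5 mm of fully home against the back wall, within 8 mm of the middle and 0.12 rad of straight, at rest; the two empty cases stand flat and still within 40 mm of where they started (((x of case_1 in the frame of dock between 0.07 and 0.08 m and y of case_1 in the frame of dock between -0.008 and 0.008 m and z of case_1 in the frame of dock below 0.008 m and angle between the x axis of case_1 and the x axis of dock, either way round below 0.12 rad and angle between each of case_1, case_2, case_3's own z axis and vertical below 0.1 rad and contact force between case_1 and dock above 3.2 N and linear speed of each of case_1, case_2, case_3 below 0.02 m/s and distance of each of case_2, case_3 from where it was at the start of the episode below 0.04 m) or (x of case_2 in the frame of dock between 0.07 and 0.08 m and y of case_2 in the frame of dock between -0.008 and 0.008 m and z of case_2 in the frame of dock below 0.008 m and angle between the x axis of case_2 and the x axis of dock, either way round below 0.12 rad and angle between each of case_2, case_1, case_3's own z axis and vertical below 0.1 rad and contact force between case_2 and dock above 3.2 N and linear speed of each of case_2, case_1, case_3 below 0.02 m/s and distance of each of case_1, case_3 from where it was at the start of the episode below 0.04 m) or (x of case_3 in the frame of dock between 0.07 and 0.08 m and y of case_3 in the frame of dock between -0.008 and 0.008 m and z of case_3 in the frame of dock below 0.008 m and angle between the x axis of case_3 and the x axis of dock, either way round below 0.12 rad and angle between each of case_3, case_1, case_2's own z axis and vertical below 0.1 rad and contact force between case_3 and dock above 3.2 N and linear speed of each of case_3, case_1, case_2 below 0.02 m/s and distance of each of case_1, case_2 from where it was at the start of the episode below 0.04 m))); the robot touches nothing.
It fails at once if the beaker is knocked over or shifted by more than 30 mm (distance of beaker from where it was at the start of the episode above 0.03 m).
It fails at once if the tape roll is knocked over or shifted by more than 30 mm (distance of tape_roll from where it was at the start of the episode above 0.03 m).
It fails at once if the bottle is knocked over or shifted by more than 30 mm (distance of bottle from where it was at the start of the episode above 0.03 m).
It also fails if it takes over 72 s, if anything falls off the work surface, if the arm or the gripper's body presses on something with over 40 N, if the wrist force passes 120 N, or if a joint passes its speed limit or range.

## Robot

A 6-joint arm with a two-finger parallel gripper is mounted at the origin on a cart in front of the work surface, level with it; the furniture and walls round the work are solid. World frame = base frame: x ahead of the robot, y to its left, z up, the work surface at z = 0. Lengths are in m, angles in degrees, forces in N, time in s.
With the tool pointing down it reaches from about 0.3 to 0.75 m from the base axis. Payload 8.5 kg.
Tool frame: the origin (TCP) lies midway between the tips of the shut fingers; the grasp point (between the pads) lies 19 mm behind it (env.grip_depth is the distance from the TCP to the grasp point, in m); y points along the fingers, x is the direction in which the jaws open and shut, and the axes are right-handed (so a half turn about y gives the same grasp; the last joint's range is limited). The gripper opens to 85 mm and grips with 20 to 120 N. Pads are 22 mm wide; open, the fingers measure 114 mm over their backs; the gripper's body (76 mm by 85 mm) begins 54 mm behind the grasp point. The pads swing forward as they close: fully open they stand 13 mm farther back than shut.
Start: joints at [60.544, 21.807, 74.336, -0, 83.858, -12.336], TCP at [0.162, 0.526, 0.231] pointing down, gripper open.
Joint ranges: [-178.18, 178.18], [-50.72, 133.34], [12.68, 142.11], [-81.47, 261.47], [9.98, 163.14], [-165.26, 165.26]. Speed limits (degrees/s): [136.94, 136.94, 180, 180, 180, 180].

## Interface

Orientations are given as a 3x3 rotation matrix whose columns are the frame's x, y, z axes.
In Python, from rig import env gives the robot as it stands.
- The arm moves only by the shell command python3 -m inch 'ROWS' [FORCE]. ROWS is JSON, a list that holds one entry, the list of rows, each a list of 7 numbers: the gripper command: -1 is shut, 1 is fully open, values between are in proportion, then the shift along the world's x, y, z in cm, then the turn, a rotation vector about the world's x, y, z in degrees. In form: [[[grip, dx, dy, dz, rx, ry, rz], ...]]. A call has 1 to 20 rows; each row is the pose to reach, as a shift and turn from the pose commanded when the call began; what a row does not reach only later rows make up. A row lasts 1/8 s, in which the tool goes at most 62.5 mm and 10.7 degrees, less where a joint would pass 70% of its speed; a pose out of reach is approached as far as the arm can. A call with a gripper value outside its range is refused whole. The fingers move at their own pace and stop on an object; FORCE is the grip in N (left out, the last holds). Time passes only in rows, so rows that repeat a pose let the fingers close. It gives the time, the measured TCP pose, the force and the opening at its end, in the units of the state.
- env.observe(): the state, without advancing time (a new reading comes with each control period).
- env.get_image(name): name is "scene" or "top" or "wrist"; returns a dict with "frame" (480x640x3 uint8, red, green, blue), "mtx" (3x3 intrinsics, pixels), "rvec" (rotation vector, rad) and "tvec" (3), from world to camera coordinates, as OpenCV has them. Camera axes: x right, y down, z forward; pixel columns grow to the right and rows downward; lengths in m; the calibration is good to about 2 mm. A picture is of the moment at which its call begins. There is no depth.
- env.close_job(): hands the job in, once; it reports no verdict.
The state is a dict: "time_s": time; "q": joint angles; "qvel": joint speeds; "joint_efforts": joint torques, N m; "position": TCP position; "tool_rot": TCP orientation; "ft_force": force on the tool from outside, world axes, zero at the start; "wrist_torque": the same for the moment, N m; "grip_width": finger opening in m.
Only numpy, scipy, OpenCV 4.12 (cv2) and the standard library are available. Lean on these libraries where they do the work, as an engineer would, in place of code of your own. Each camera call takes 0.05 s, during which the arm holds its last target.

## Working session

There is one attempt and no reset: what is moved stays moved. The work goes in short steps, Python scripts to look and compute and a shell command to move; the robot and the scene stay as the last step left them, time stands still between calls to the robot, and variables do not carry over. Pictures are saved under pics/ and viewed, and the job is handed in when it is done.

```bash
ls; mkdir -p pics
python3 - <<'E'
from rig import env
import cv2
for n in ("scene","top","wrist"):
    d=env.get_image(n); cv2.imwrite(f"pics/{n}0.png",d["frame"][:,:,::-1]); print(n,d["mtx"].tolist(),d["rvec"],d["tvec"])
print(env.observe(), env.grip_depth)
E
```

```text
pics
scene [[439.69751242168076, 0.0, 323.05661451740065], [0.0, 439.69751242168076, 239.4546526285439], [0.0, 0.0, 1.0]] [ 0.70863196 -2.71728065  0.98796526] [0.62258238 0.13278513 1.31235702]
top [[581.01841524456, 0.0, 311.67383513416047], [0.0, 581.01841524456, 236.74492117188635], [0.0, 0.0, 1.0]] [ 2.16051324 -2.20564411  0.04061837] [0.22636679 0.6354548  1.71540852]
wrist [[399.6169402332794, 0.0, 319.12309761652045], [0.0, 399.6169402332794, 237.69991431309793], [0.0, 0.0, 1.0]] [-2.34752383 -1.73285873 -0.23016694] [-0.54977817 -0.03464827  0.37828852]
{'time_s': 0.15, 'q': array([ 6.05452966e+01,  2.18337422e+01,  7.43702897e+01, -8.49118004e-05,
        8.38590190e+01, -1.23357948e+01]), 'qvel': array([ 0.0033716 , -0.16088369, -0.1140824 , -0.04646859, -0.12715858,
       -0.01001404]), 'joint_efforts': array([ 2.56958963e-03, -4.48624778e+01, -2.31344926e+01, -1.82603867e-04,
        3.83020233e-03,  5.19689115e-05]), 'position': array([0.16179213, 0.52544378, 0.23086486]), 'tool_rot': array([[ 2.94355295e-01, -5.39845216e-04, -9.55695908e-01],
       [ 9.55695456e-01, -9.58932245e-04,  2.94355697e-01],
       [-1.07535414e-03, -9.99999395e-01,  2.33660836e-04]]), 'ft_force': array([-0.57995434, -0.58167709, -0.26074911]), 'wrist_torque': array([-0.02114522,  0.01792806, -0.01345571]), 'grip_width': 0.08556949291356544} 0.0187
```

View pics/top0.png

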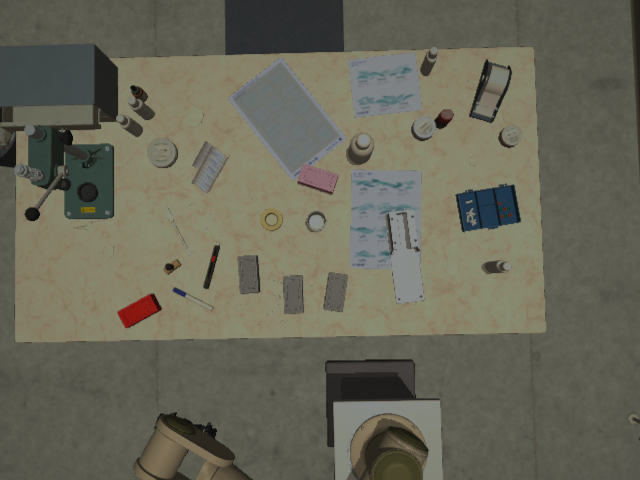

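View pics/scene0.png

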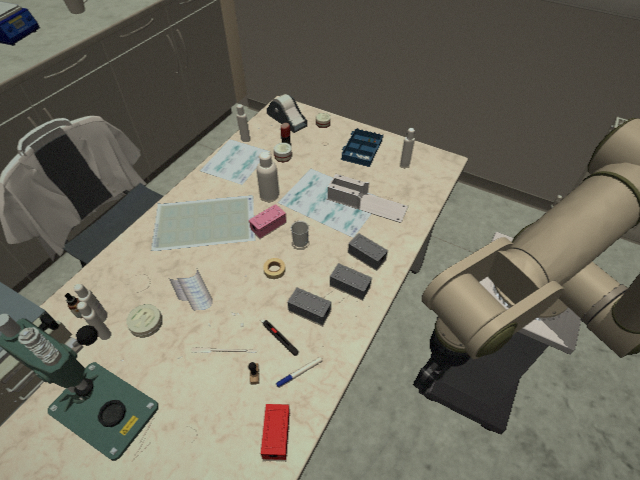

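View pics/wrist0.png

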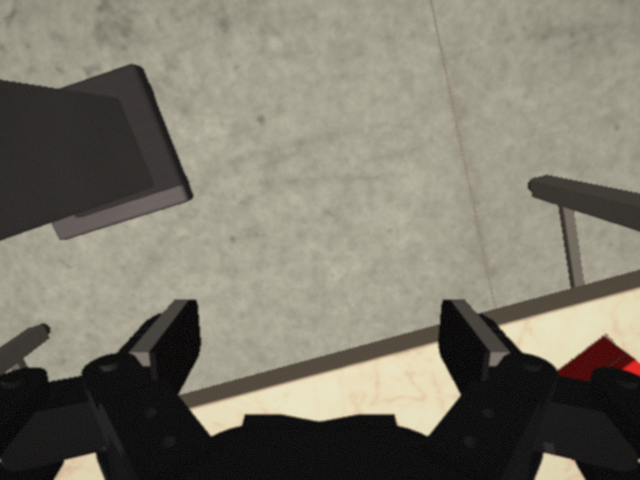

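The top view shows three grey cases at (248,274), (293,294) and (336,292). The red one at (139,310) and the pink one at (318,178) are the look-alikes to leave alone. The dock plate is at (407,276) and its bay at (403,232). I'll check this on an enlarged crop and measure.

```bash
cat > h.py <<'E'
from rig import env
import cv2, numpy as np
def cam(n):
    d=env.get_image(n); d["R"]=cv2.Rodrigues(np.array(d["rvec"]))[0]; d["t"]=np.array(d["tvec"]).reshape(3); return d
def ray(d,uv,z):
    uv=np.atleast_2d(np.array(uv,float)); K=np.array(d["mtx"])
    p=np.c_[uv,np.ones(len(uv))]@np.linalg.inv(K).T@d["R"]   # R^T applied
    c=-d["R"].T@d["t"]
    return c+p*((z-c[2])/p[:,2])[:,None]
def proj(d,P):
    return cv2.projectPoints(np.atleast_2d(np.array(P,float)),d["R"],d["t"],np.array(d["mtx"]),None)[0][:,0]
E
python3 - <<'E'
from h import *
d=cam("top"); f=d["frame"]
hsv=cv2.cvtColor(f,cv2.COLOR_RGB2HSV)
cv2.imwrite("pics/crop1.png",cv2.resize(f[195:325,220:440],None,fx=3.6,fy=3.6,interpolation=cv2.INTER_CUBIC)[:,:,::-1])
print("cam centre",-d["R"].T@d["t"])
m=((hsv[...,1]<60)&(hsv[...,2]<150)).astype(np.uint8)*255
m[:245]=0;m[325:]=0;m[:,:225]=0;m[:,370:]=0
for c in cv2.findContours(m,cv2.RETR_EXTERNAL,cv2.CHAIN_APPROX_NONE)[0]:
    if cv2.contourArea(c)<200: continue
    x,y,w,h=cv2.boundingRect(c)
    pts=ray(d,c[:,0],0.045)[:,:2]
    print(x,y,w,h,cv2.minAreaRect((pts*1000).astype(np.float32)), ray(d,[[x+w/2,y+h/2]],0.045))
print(hsv[274,244:252].tolist(), hsv[285,400:406].tolist())
E
```

```text
cam centre [0.541377   0.18044758 1.7527181 ]
225 245 145 80 ((499.44622802734375, 259.3488464355469), (424.1796875, 231.524658203125), 88.79969024658203) [[0.49778241 0.25712249 0.045     ]]
[[23, 25, 92], [20, 25, 91], [21, 28, 92], [23, 25, 92], [21, 27, 93], [21, 27, 93], [23, 25, 92], [21, 27, 93]] [[75, 7, 141], [83, 7, 141], [68, 7, 141], [68, 7, 141], [90, 5, 140], [60, 7, 140]]
```

View pics/crop1.png

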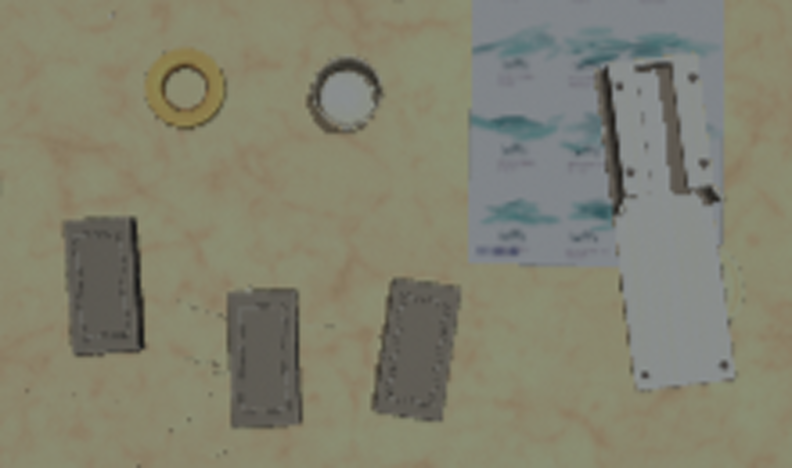

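The crop confirms it: three plain grey cases, tape roll (crop 185,88), beaker (345,95), and the dock with its plate in front and its rails at the back. Now the numbers.

Run:
```python
from h import *
d=cam("top"); f=d["frame"]
hsv=cv2.cvtColor(f,cv2.COLOR_RGB2HSV)
m=((hsv[...,1]<60)&(hsv[...,2]<125)&(hsv[...,2]>68)).astype(np.uint8)*255
m=cv2.morphologyEx(m,cv2.MORPH_CLOSE,np.ones((3,3)))
m[:245]=0;m[325:]=0;m[:,:225]=0;m[:,370:]=0
for c in cv2.findContours(m,cv2.RETR_EXTERNAL,cv2.CHAIN_APPROX_NONE)[0]:
    if cv2.contourArea(c)<200: continue
    print(cv2.boundingRect(c),cv2.minAreaRect((ray(d,c[:,0],0.045)[:,:2]*1000).astype(np.float32)))
# dock plate corners
m=((hsv[...,1]<14)&(hsv[...,2]>120)).astype(np.uint8)*255
m[:256]=0; m[310:]=0;m[:,:380]=0;m[:,435:]=0
for c in cv2.findContours(m,cv2.RETR_EXTERNAL,cv2.CHAIN_APPROX_NONE)[0]:
    if cv2.contourArea(c)<200: continue
    r=cv2.minAreaRect((ray(d,c[:,0],0.004)[:,:2]*1000).astype(np.float32))
    print("plate",r, cv2.boxPoints(r).tolist())
for n,u,z in (("tape",(271,219),.02),("beaker",(316,221),.069)): print(n,ray(d,[u],z))
```

```text
(279, 274, 25, 40) ((473.4401550292969, 276.6573486328125), (70.37731170654297, 113.8468246459961), 88.93309783935547)
(323, 272, 25, 40) ((476.58416748046875, 147.38528442382812), (59.327728271484375, 112.20558166503906), 80.3214111328125)
(238, 255, 22, 39) ((533.0025024414062, 400.6732177734375), (61.88408660888672, 111.6390380859375), 89.25906372070312)
plate ((510.9767761230469, -68.40372467041016), (139.9110565185547, 86.30367279052734), 3.9502453804016113) [[438.2146911621094, -30.17365264892578], [444.1601867675781, -116.27230072021484], [583.7388916015625, -106.63379669189453], [577.7933349609375, -20.53514862060547]]
tape [[0.69585431 0.33401068 0.02      ]]
beaker [[0.68278968 0.19876318 0.069     ]]
```

```bash
python3 -m inch '[[[1,6,-2,1,0,0,5],[1,12,-4,2,0,0,11],[1,18,-6,2,0,0,17],[1,24,-8,2,0,0,17],[1,30,-10,2,0,0,17],[1,35,-12,2,0,0,17],[1,37,-12.5,2,0,0,17],[1,37,-12.5,2,0,0,17],[1,37,-12.5,2,0,0,17]]]'
python3 - <<'E'
from h import *
d=cam("wrist"); f=d["frame"]; print("cam",-d["R"].T@d["t"]); cv2.imwrite("pics/w1.png",f[:,:,::-1]); o=env.observe(); print(o["position"],o["tool_rot"].round(3).tolist(),o["ft_force"])
E
```

```text
time_s: 1.38
position: [0.5308, 0.4012, 0.2514]
tool_rot: [[0.001, -0.0, -1.0], [1.0, 0.0, 0.001], [0.0, -1.0, 0.0]]
ft_force: [-0.2, 0.3, 0.2]
grip_width: 0.0853
cam [0.46520331 0.40132319 0.39391957]
[0.53068003 0.40132464 0.25164604] [[0.001, -0.0, -1.0], [1.0, 0.0, 0.001], [0.0, -1.0, 0.0]] [-0.78122112  0.31126233 -0.1183565 ]
```

View pics/w1.png

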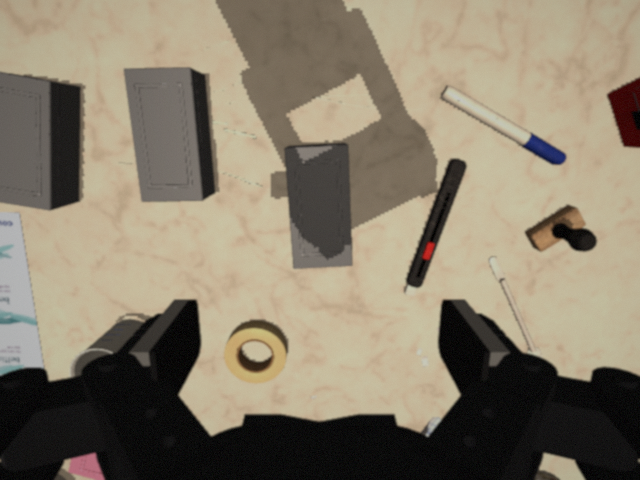

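The wrist picture shows case 1 with its top face corners at about (287,147), (348,144), (352,265) and (293,268). Case 2 is at (165,135) and case 3 at the left edge (22,140).

```bash
cat > rect.py <<'E'
from h import *
def rect(d,c,z=.045):
    P=ray(d,c,z)[:,:2]; m=P.mean(0)
    r=cv2.minAreaRect((P*1000).astype(np.float32))
    v=(P[2]+P[3]-P[0]-P[1])/2; yaw=np.degrees(np.arctan2(v[1],v[0]))
    w=P[1]-P[0]; 
    return m.round(4), "L",np.linalg.norm(v).round(4),"W",np.linalg.norm(w).round(4),"yaw",yaw.round(1)
E
python3 - <<'E'
from rect import *
d=cam("wrist")
print(rect(d,[(287,147),(348,144),(352,265),(293,268)]))
print(rect(d,[(125,69),(190,68),(203,200),(141,202)]))
o=env.observe();print(o["position"])
E
```

```text
(array([0.5333, 0.4023]), 'L', np.float64(0.1091), 'W', np.float64(0.052), 'yaw', np.float64(2.3))
(array([0.4721, 0.2709]), 'L', np.float64(0.1088), 'W', np.float64(0.0528), 'yaw', np.float64(0.6))
[0.53070487 0.40133729 0.25177875]
```

```bash
python3 -m inch '[[[1,0.2,0.1,-6,0,0,2.3],[1,0.2,0.1,-12,0,0,2.3],[1,0.2,0.1,-17,0,0,2.3],[1,0.2,0.1,-20.5,0,0,2.3],[1,0.2,0.1,-22.5,0,0,2.3],[1,0.2,0.1,-23.8,0,0,2.3],[1,0.2,0.1,-23.8,0,0,2.3],[-1,0.2,0.1,-23.8,0,0,2.3],[-1,0.2,0.1,-23.8,0,0,2.3],[-1,0.2,0.1,-23.8,0,0,2.3],[-1,0.2,0.1,-23.8,0,0,2.3],[-1,0.2,0.1,-23.8,0,0,2.3]]]' 40
python3 - <<'E'
from h import *
d=cam("wrist"); f=d["frame"]; cv2.imwrite("pics/w2.png",f[:,:,::-1])
E
```

```text
time_s: 2.98
position: [0.5343, 0.4018, 0.0147]
tool_rot: [[-0.038, 0.002, -0.999], [0.999, 0.001, -0.038], [0.001, -1.0, -0.002]]
ft_force: [-1.7, -1.4, 5.9]
grip_width: 0.0548
```

View pics/w2.png

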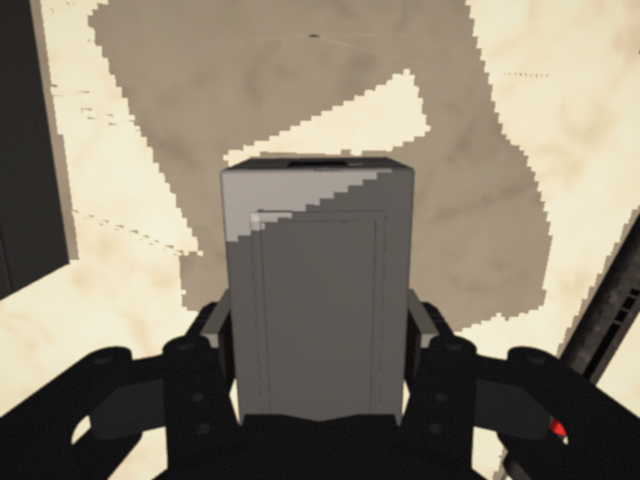

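Case 1 is gripped at an opening of 54.8 mm, squarely. I'll lift it 7 cm and hold.

```bash
python3 -m inch '[[[-1,0,0,1,0,0,0],[-1,0,0,3,0,0,0],[-1,0,0,5,0,0,0],[-1,0,0,6.5,0,0,0],[-1,0,0,7,0,0,0],[-1,0,0,7,0,0,0],[-1,0,0,7,0,0,0],[-1,0,0,7,0,0,0],[-1,0,0,7,0,0,0],[-1,0,0,7,0,0,0]]]'
python3 - <<'E'
from h import *
for i in range(3):
    o=env.observe(); print(o["ft_force"],o["wrist_torque"],o["joint_efforts"].round(2)); d=cam("wrist")
cv2.imwrite("pics/w3.png",d["frame"][:,:,::-1])
E
```

```text
time_s: 4.28
position: [0.5339, 0.4016, 0.0832]
tool_rot: [[-0.038, -0.0, -0.999], [0.999, -0.0, -0.038], [-0.0, -1.0, 0.0]]
ft_force: [-0.0, 0.3, -6.4]
grip_width: 0.0548
[-0.01716679  0.30836245 -6.4419867 ] [-0.00041148 -0.00206349 -0.00347797] [-0.000e+00 -6.291e+01 -2.289e+01  0.000e+00  1.000e-02  0.000e+00]
[ 0.46287812 -0.17525946 -6.1143622 ] [0.04901126 0.05704714 0.04266524] [-0.000e+00 -6.292e+01 -2.289e+01  0.000e+00  1.000e-02  0.000e+00]
[-0.07455361  0.30676025 -5.56632826] [-0.00311948 -0.05158883  0.0101309 ] [-0.000e+00 -6.293e+01 -2.290e+01  0.000e+00  1.000e-02 -0.000e+00]
```

View pics/w3.png

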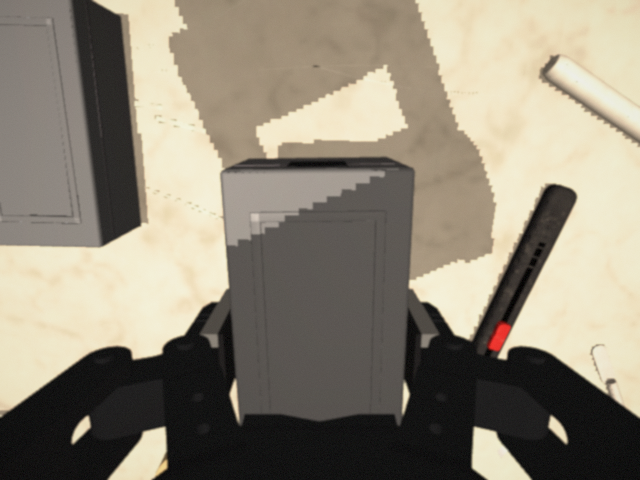

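About 6 N means case 1 is the loaded one (0.6 kg). I'll set it back where it was and check the others in order.

```bash
python3 -m inch '[[[-1,0,0,-2,0,0,0],[-1,0,0,-4.5,0,0,0],[-1,0,0,-6.2,0,0,0],[-1,0,0,-6.8,0,0,0],[-1,0,0,-7,0,0,0],[-1,0,0,-7,0,0,0],[-1,0,0,-7,0,0,0],[1,0,0,-7,0,0,0],[1,0,0,-7,0,0,0],[1,0,0,-7,0,0,0],[1,0,0,-7,0,0,0]]]'
python3 -m inch '[[[1,0,0,2,0,0,0],[1,0,0,5,0,0,0],[1,0,0,10,0,0,0],[1,-2,-4,14,0,0,-2],[1,-4,-8,16,0,0,-2],[1,-6,-13,18,0,0,-2],[1,-6,-13,18,0,0,-2],[1,-6,-13,18,0,0,-2],[1,-6,-13,18,0,0,-2]]]'
 python3 - <<'E'
from h import *
d=cam("wrist"); f=d["frame"]; cv2.imwrite("pics/w4.png",f[:,:,::-1])
E
```

```text
time_s: 5.8
position: [0.534, 0.4017, 0.0133]
tool_rot: [[-0.038, 0.0, -0.999], [0.999, 0.0, -0.038], [0.0, -1.0, -0.0]]
ft_force: [-0.7, -0.1, -0.8]
grip_width: 0.0854
time_s: 6.92
position: [0.4741, 0.2723, 0.1926]
tool_rot: [[-0.004, -0.001, -1.0], [1.0, -0.0, -0.004], [-0.0, -1.0, 0.001]]
ft_force: [0.6, 0.1, 0.1]
grip_width: 0.0851
```

View pics/w4.png

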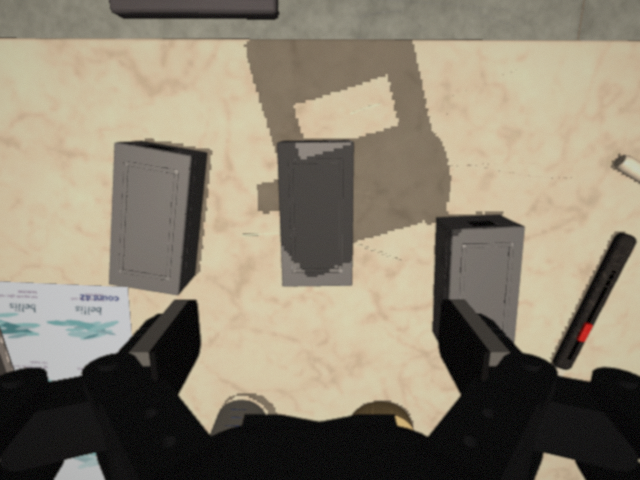

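Case 1 stands back in its place at (480,280). Case 2's top corners are (277,141), (354,141), (352,285) and (282,286). Case 3's are (115,142), (191,152), (180,292) and (109,283).

Run:
```python
from rect import *
d=cam("wrist")
print(rect(d,[(277,141),(354,141),(352,285),(282,286)]))
print(rect(d,[(115,142),(191,152),(180,292),(109,283)]))
o=env.observe();print(o["position"])
```

```text
(array([0.4712, 0.2703]), 'L', np.float64(0.1093), 'W', np.float64(0.0544), 'yaw', np.float64(0.7))
(array([0.4745, 0.1456]), 'L', np.float64(0.1083), 'W', np.float64(0.0536), 'yaw', np.float64(-9.5))
[0.4739557  0.27225308 0.19262317]
```

```bash
python3 -m inch '[[[1,-0.2,-0.2,-6,0,0,0.5],[1,-0.2,-0.2,-11,0,0,0.5],[1,-0.2,-0.2,-14.5,0,0,0.5],[1,-0.2,-0.2,-17,0,0,0.5],[1,-0.2,-0.2,-17.9,0,0,0.5],[1,-0.2,-0.2,-17.9,0,0,0.5],[-1,-0.2,-0.2,-17.9,0,0,0.5],[-1,-0.2,-0.2,-17.9,0,0,0.5],[-1,-0.2,-0.2,-17.9,0,0,0.5],[-1,-0.2,-0.2,-17.9,0,0,0.5],[-1,-0.2,-0.2,-17.9,0,0,0.5]]]' 40
python3 -m inch '[[[-1,0,0,1,0,0,0],[-1,0,0,3,0,0,0],[-1,0,0,5,0,0,0],[-1,0,0,6.5,0,0,0],[-1,0,0,7,0,0,0],[-1,0,0,7,0,0,0],[-1,0,0,7,0,0,0],[-1,0,0,7,0,0,0],[-1,0,0,7,0,0,0],[-1,0,0,7,0,0,0]]]'
python3 - <<'E'
from h import *
for i in range(3):
    o=env.observe(); print(o["ft_force"],o["joint_efforts"].round(2)); d=cam("wrist")
cv2.imwrite("pics/w5.png",d["frame"][:,:,::-1])
E
```

```text
time_s: 8.4
position: [0.4724, 0.2699, 0.0154]
tool_rot: [[-0.012, 0.002, -1.0], [1.0, 0.001, -0.012], [0.001, -1.0, -0.002]]
ft_force: [-1.4, 0.4, 5.7]
grip_width: 0.054
time_s: 9.65
position: [0.4719, 0.2696, 0.0842]
tool_rot: [[-0.012, -0.0, -1.0], [1.0, -0.0, -0.012], [-0.0, -1.0, 0.0]]
ft_force: [-1.5, 0.9, -1.7]
grip_width: 0.0547
[-1.45113304  0.8868432  -1.74747568] [ -0.   -47.87 -18.4    0.     0.     0.  ]
[ 0.27543745  0.1373492  -1.39455435] [ -0.   -47.87 -18.41   0.     0.    -0.  ]
[-0.41919493 -0.47984759 -1.48785745] [ -0.   -47.88 -18.41   0.     0.    -0.  ]
```

View pics/w5.png

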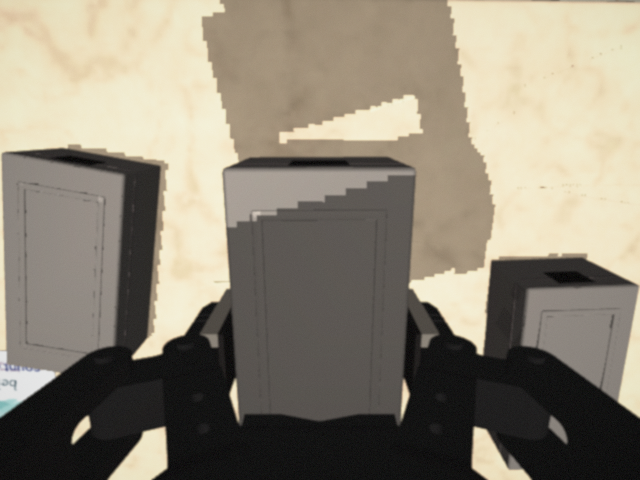

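Case 2 weighs about 1.5 N, so it's empty. I'll put it back and go over case 3.

```bash
python3 -m inch '[[[-1,0,0,-2,0,0,0],[-1,0,0,-4.5,0,0,0],[-1,0,0,-6.2,0,0,0],[-1,0,0,-6.8,0,0,0],[-1,0,0,-7,0,0,0],[-1,0,0,-7,0,0,0],[-1,0,0,-7,0,0,0],[1,0,0,-7,0,0,0],[1,0,0,-7,0,0,0],[1,0,0,-7,0,0,0],[1,0,0,-7,0,0,0]]]'
python3 -m inch '[[[1,0,0,2,0,0,0],[1,0,0,5,0,0,0],[1,0,0,10,0,0,0],[1,0.2,-4,14,0,0,-5],[1,0.2,-8,16,0,0,-10],[1,0.2,-12.4,18,0,0,-10],[1,0.2,-12.4,18,0,0,-10],[1,0.2,-12.4,18,0,0,-10],[1,0.2,-12.4,18,0,0,-10]]]'
 python3 - <<'E'
from h import *
d=cam("wrist"); f=d["frame"]; cv2.imwrite("pics/w6.png",f[:,:,::-1])
E
```

```text
time_s: 11.18
position: [0.472, 0.2696, 0.0143]
tool_rot: [[-0.012, 0.0, -1.0], [1.0, 0.0, -0.012], [0.0, -1.0, -0.0]]
ft_force: [-0.8, 1.3, -0.5]
grip_width: 0.0852
time_s: 12.3
position: [0.4736, 0.1464, 0.1937]
tool_rot: [[0.161, -0.001, -0.987], [0.987, 0.0, 0.161], [-0.0, -1.0, 0.001]]
ft_force: [-0.1, 0.2, 0.1]
grip_width: 0.0856
```

View pics/w6.png

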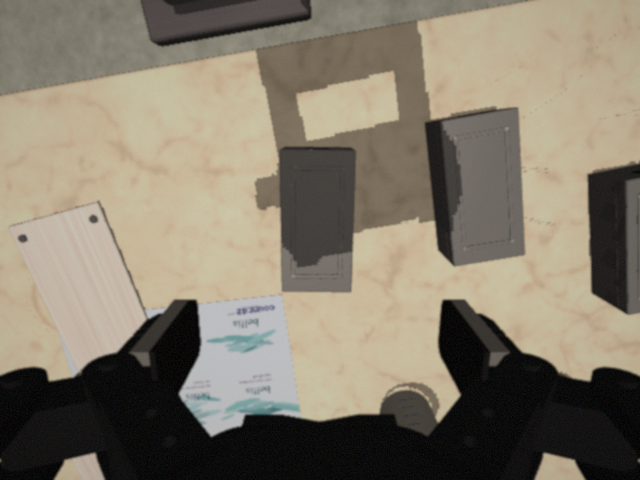

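Case 3 is square under the open fingers, with top corners (280,147), (355,149), (351,292) and (282,291). Lifting it next.

```bash
python3 -m inch '[[[1,0,-0.1,-6,0,0,0],[1,0,-0.1,-11,0,0,0],[1,0,-0.1,-14.5,0,0,0],[1,0,-0.1,-17,0,0,0],[1,0,-0.1,-17.9,0,0,0],[1,0,-0.1,-17.9,0,0,0],[-1,0,-0.1,-17.9,0,0,0],[-1,0,-0.1,-17.9,0,0,0],[-1,0,-0.1,-17.9,0,0,0],[-1,0,-0.1,-17.9,0,0,0],[-1,0,-0.1,-17.9,0,0,0]]]' 40
python3 -m inch '[[[-1,0,0,1,0,0,0],[-1,0,0,3,0,0,0],[-1,0,0,5,0,0,0],[-1,0,0,6.5,0,0,0],[-1,0,0,7,0,0,0],[-1,0,0,7,0,0,0],[-1,0,0,7,0,0,0],[-1,0,0,7,0,0,0],[-1,0,0,7,0,0,0],[-1,0,0,7,0,0,0]]]'
python3 - <<'E'
from h import *
for i in range(3):
    o=env.observe(); print(o["ft_force"],o["joint_efforts"].round(2)); d=cam("wrist")
cv2.imwrite("pics/w7.png",d["frame"][:,:,::-1])
E
```

```text
time_s: 13.72
position: [0.4744, 0.1447, 0.0163]
tool_rot: [[0.162, 0.002, -0.987], [0.987, 0.0, 0.162], [0.0, -1.0, -0.002]]
ft_force: [-1.5, -0.3, 5.9]
grip_width: 0.0541
time_s: 14.98
position: [0.4738, 0.1446, 0.0852]
tool_rot: [[0.162, -0.0, -0.987], [0.987, -0.0, 0.162], [-0.0, -1.0, 0.0]]
ft_force: [0.2, 0.4, -1.0]
grip_width: 0.0543
[ 0.17511989  0.44550343 -1.04259525] [ -0.   -43.14 -17.24  -0.    -0.     0.  ]
[-0.5279735   0.41624619 -1.74483509] [ -0.   -43.14 -17.25  -0.    -0.     0.  ]
[ 0.55674455  0.62427339 -1.67780077] [ -0.   -43.14 -17.25  -0.    -0.    -0.  ]
```

View pics/w7.png

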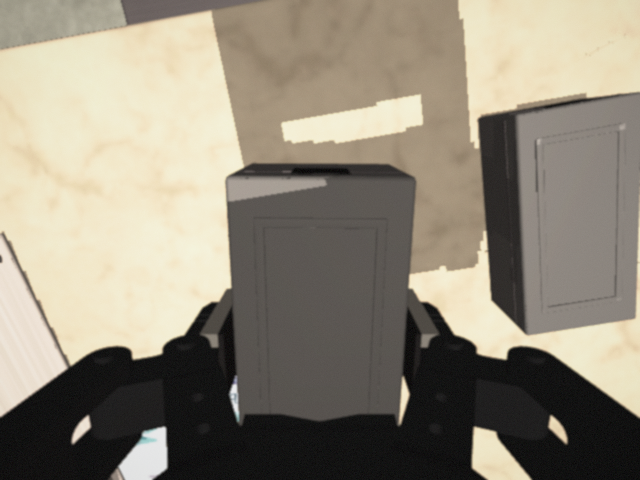

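Case 3 weighs about 1.5 N, so it's empty too. I'll put it back and view the dock from above.

```bash
python3 -m inch '[[[-1,0,0,-2,0,0,0],[-1,0,0,-4.5,0,0,0],[-1,0,0,-6.2,0,0,0],[-1,0,0,-6.8,0,0,0],[-1,0,0,-7,0,0,0],[-1,0,0,-7,0,0,0],[-1,0,0,-7,0,0,0],[1,0,0,-7,0,0,0],[1,0,0,-7,0,0,0],[1,0,0,-7,0,0,0],[1,0,0,-7,0,0,0]]]'
python3 -m inch '[[[1,0,0,2,0,0,0],[1,0,0,5,0,0,0],[1,0,0,10,0,0,0],[1,0,-4,15,0,0,5],[1,3,-8,20,0,0,10],[1,6,-12,24,0,0,13.5],[1,10,-17,26,0,0,13.5],[1,14,-21,28,0,0,13.5],[1,14,-21,28,0,0,13.5],[1,14,-21,28,0,0,13.5],[1,14,-21,28,0,0,13.5]]]'
 python3 - <<'E'
from h import *
d=cam("wrist"); f=d["frame"]; cv2.imwrite("pics/w8.png",f[:,:,::-1])
print(proj(d,[[.576,-.064,.004]]))
E
```

```text
time_s: 16.5
position: [0.4739, 0.1446, 0.0153]
tool_rot: [[0.162, 0.0, -0.987], [0.987, 0.0, 0.162], [0.0, -1.0, -0.0]]
ft_force: [-0.4, 0.1, 1.3]
grip_width: 0.0854
time_s: 17.88
position: [0.6133, -0.0646, 0.295]
tool_rot: [[-0.074, -0.001, -0.997], [0.997, 0.0, -0.074], [0.0, -1.0, 0.001]]
ft_force: [-1.4, -0.0, 0.9]
grip_width: 0.0854
[[322.07870052 156.63893909]]
```

View pics/w8.png

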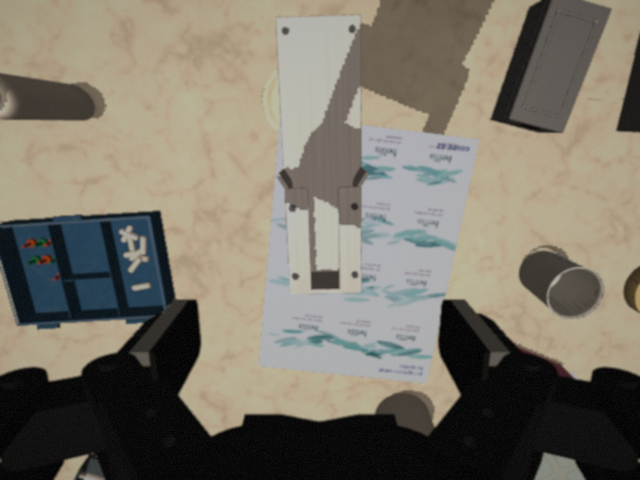

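Run:
```python
from h import *
d=cam("wrist"); f=d["frame"]; cv2.imwrite("pics/w8c.png",cv2.resize(f[5:155,255:385],None,fx=4,fy=4,interpolation=cv2.INTER_CUBIC)[:,:,::-1])
cv2.imwrite("pics/w8d.png",cv2.resize(f[150:300,255:385],None,fx=4,fy=4,interpolation=cv2.INTER_CUBIC)[:,:,::-1])
```

```text
(no output)
```

View pics/w8c.png

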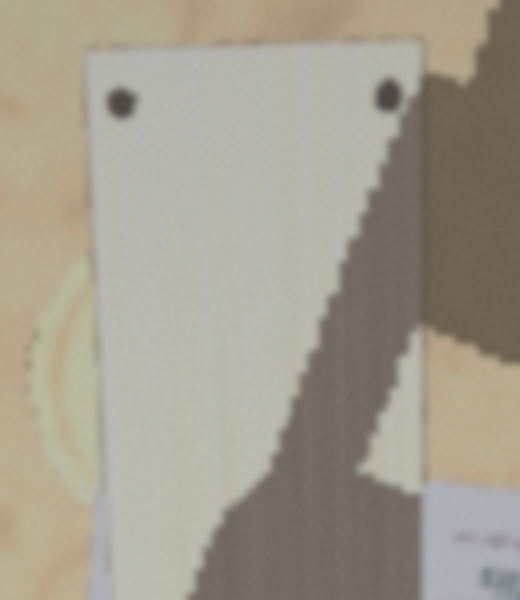

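View pics/w8d.png

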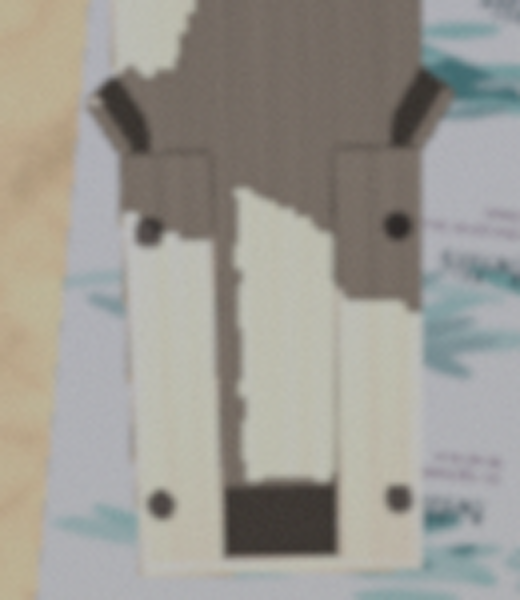

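Run:
```python
from h import *
d=cam("wrist")
near=ray(d,[(276.5,17.2),(360.2,15.2)],.004)[:,:2]; far=ray(d,[(283.8,155),(360,155)],.004)[:,:2]
print("near",near,np.linalg.norm(near[0]-near[1]))
L=far[0]-near[0];R=far[1]-near[1]
for v in(L,R): print("edge yaw",np.degrees(np.arctan2(v[1],v[0])))
w=near[1]-near[0]; print("near edge yaw",np.degrees(np.arctan2(-w[0],w[1])))
s=ray(d,[(292.5,207.8),(354.5,206.8),(295.5,276),(354.8,274.5)],.0575)[:,:2]
m=(s[2]+s[3]-s[0]-s[1])/2; print("screws",np.degrees(np.arctan2(m[1],m[0])),(s[0]+s[1])/2,(s[2]+s[3])/2)
sl=ray(d,[(308,187.5),(338.2,187),(311.2,288.2),(339.2,288.2)],.0575)[:,:2]
a=(sl[0]+sl[1])/2;b=(sl[2]+sl[3])/2;m=b-a;print("slot",a,b,np.degrees(np.arctan2(m[1],m[0])),np.linalg.norm(m),np.linalg.norm(sl[0]-sl[1]))
nm=near.mean(0)
for q in (a,b,(s[0]+s[1])/2,(s[2]+s[3])/2):
    m=q-nm; print("axis from near",np.degrees(np.arctan2(m[1],m[0])),np.linalg.norm(m))
```

```text
near [[ 0.44587927 -0.11850047]
 [ 0.4381053  -0.03702247]] 0.08184802036432832
edge yaw 5.973296391345762
edge yaw 5.668587430050714
near edge yaw 5.450201622390743
screws 5.741742392314098 [ 0.6205532  -0.05962172] [ 0.69008401 -0.05263046]
slot [ 0.60122036 -0.06147709] [ 0.70411049 -0.05147535] 5.552161310813724 0.1033751094330284 0.028805191473344323
axis from near 5.839381656616325 0.16005861018777798
axis from near 5.726672401082234 0.2634329304363156
axis from near 5.8006967826955735 0.17947994294216485
axis from near 5.784175314913837 0.24936132308918343
```

The picture agrees with the dock description: slot length, plate width and distances are all within 1–2 mm. The dock origin is about (0.576, -0.064), yaw 5.75°. Going back to case 1.

```bash
python3 -m inch '[[[1,-1,6,0,0,0,-2],[1,-2,12,0,0,0,-2],[1,-3,18,0,0,0,-2],[1,-4,24,-2,0,0,-2],[1,-5,30,-4,0,0,-2],[1,-6,36,-6,0,0,-2],[1,-7.9,42,-8,0,0,-2],[1,-7.9,46.6,-10,0,0,-2],[1,-7.9,46.6,-10,0,0,-2],[1,-7.9,46.6,-10,0,0,-2],[1,-7.9,46.6,-10,0,0,-2]]]'
 python3 - <<'E'
from h import *
d=cam("wrist"); f=d["frame"]; cv2.imwrite("pics/w9.png",f[:,:,::-1])
E
```

```text
time_s: 19.4
position: [0.5354, 0.3996, 0.1964]
tool_rot: [[-0.037, 0.001, -0.999], [0.999, 0.001, -0.037], [0.0, -1.0, -0.001]]
ft_force: [-1.2, 0.4, -0.2]
grip_width: 0.0857
```

View pics/w9.png

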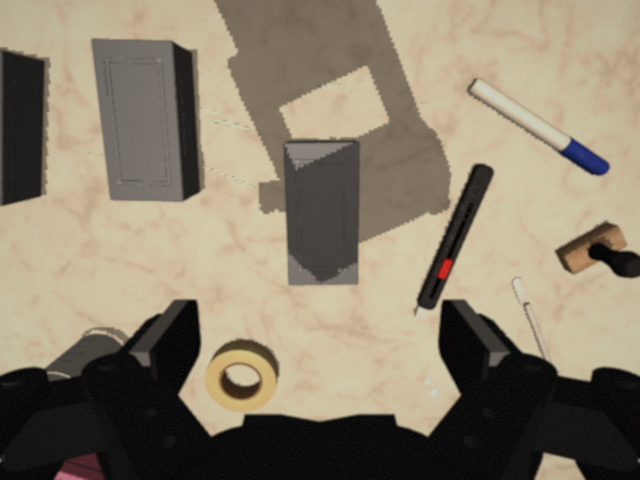

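Case 1 is aligned under the gripper, centred at about (322,212). I'll grip it and lift.

```bash
python3 -m inch '[[[1,-0.1,0.2,-6,0,0,0],[1,-0.1,0.2,-11,0,0,0],[1,-0.1,0.2,-15,0,0,0],[1,-0.1,0.2,-17.3,0,0,0],[1,-0.1,0.2,-18.2,0,0,0],[1,-0.1,0.2,-18.2,0,0,0],[-1,-0.1,0.2,-18.2,0,0,0],[-1,-0.1,0.2,-18.2,0,0,0],[-1,-0.1,0.2,-18.2,0,0,0],[-1,-0.1,0.2,-18.2,0,0,0],[-1,-0.1,0.2,-18.2,0,0,0],[-1,-0.1,0.2,-17,0,0,0],[-1,-0.1,0.2,-15,0,0,0],[-1,-0.1,0.2,-11,0,0,0],[-1,-0.1,0.2,-7,0,0,0],[-1,-0.1,0.2,-5,0,0,0],[-1,-0.1,0.2,-5,0,0,0]]]' 50
 python3 - <<'E'
from h import *
d=cam("wrist"); f=d["frame"]; cv2.imwrite("pics/w10.png",f[:,:,::-1])
E
```

```text
time_s: 21.58
position: [0.5341, 0.4028, 0.1469]
tool_rot: [[-0.038, 0.002, -0.999], [0.999, 0.001, -0.038], [0.001, -1.0, -0.002]]
ft_force: [0.7, -0.5, -6.5]
grip_width: 0.0541
```

View pics/w10.png

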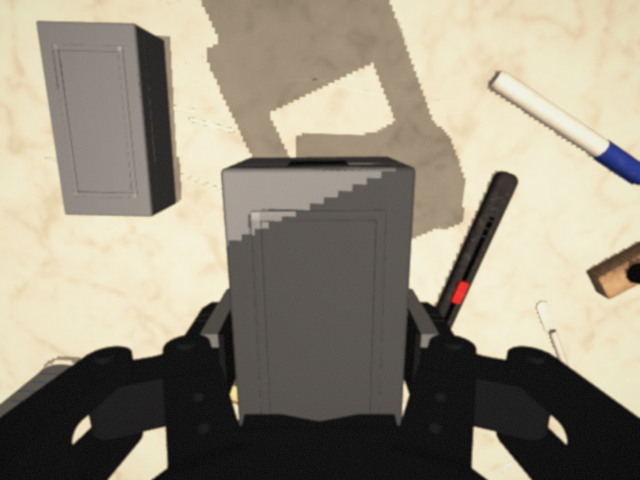

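```bash
python3 -m inch '[[[-1,0,-3,0,0,0,1],[-1,0,-8,0,0,0,2],[-1,0,-13,0,0,0,3.5],[-1,0,-18,0,0,0,3.5],[-1,0,-23,0,0,0,3.5],[-1,-1,-28,0,0,0,3.5],[-1,-1.9,-33,0,0,0,3.5],[-1,-1.9,-38,0,0,0,3.5],[-1,-1.9,-42,0,0,0,3.5],[-1,-1.9,-45,0,0,0,3.5],[-1,-1.9,-46.8,0,0,0,3.5],[-1,-1.9,-47.3,0,0,0,3.5],[-1,-1.9,-47.3,0,0,0,3.5],[-1,-1.9,-47.3,0,0,0,3.5]]]'
 python3 - <<'E'
from h import *
d=cam("wrist"); f=d["frame"]; cv2.imwrite("pics/w11.png",f[:,:,::-1])
o=env.observe(); print(o["position"],np.degrees(np.arctan2(-o["tool_rot"][0,0],o["tool_rot"][1,0])))
d=cam("top"); cv2.imwrite("pics/t11.png",cv2.resize(d["frame"][195:325,220:440],None,fx=3.6,fy=3.6)[:,:,::-1])
E
```

```text
time_s: 23.38
position: [0.5148, -0.0694, 0.1452]
tool_rot: [[-0.1, -0.0, -0.995], [0.995, 0.0, -0.1], [0.0, -1.0, 0.0]]
ft_force: [-0.2, 0.0, -5.9]
grip_width: 0.0544
[ 0.51485607 -0.06946852  0.14528598] 5.748719700843813
```

View pics/w11.png

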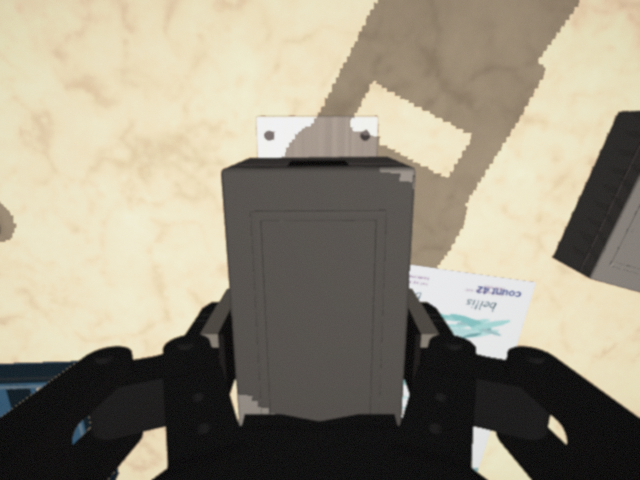

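The case is centred over the plate: near plate corners are at (257,117) and (379,117), mid 318, against an image centre of 319. I'll lower it.

```bash
python3 -m inch '[[[-1,0,-0.1,-4,0,0,0],[-1,0,-0.1,-8,0,0,0],[-1,0,-0.1,-11,0,0,0],[-1,0,-0.1,-12.2,0,0,0],[-1,0,-0.1,-12.6,0,0,0],[-1,0,-0.1,-12.6,0,0,0],[-1,0,-0.1,-12.6,0,0,0]]]'
```

```text
time_s: 24.35
position: [0.5154, -0.0715, 0.0203]
tool_rot: [[-0.099, 0.002, -0.995], [0.995, -0.001, -0.099], [-0.001, -1.0, -0.002]]
ft_force: [0.1, 0.3, -5.0]
grip_width: 0.0542
```

```bash
python3 -m inch '[[[-1,0,0.1,-0.15,0,0,0],[-1,0,0.1,-0.15,0,0,0],[-1,0,0.1,-0.15,0,0,0]]]'; python3 -m inch '[[[1,0,0,0,0,0,0],[1,0,0,0,0,0,0],[1,0,0,0,0,0,0],[1,0,0,0,0,0,0],[1,0,0,2,0,0,0],[1,0,0,6,0,0,0],[1,-2,0,10,0,0,0],[1,-4,0,12,0,0,0],[1,-4,0,12,0,0,0],[1,-4,0,12,0,0,0]]]'
 python3 - <<'E'
from h import *
d=cam("wrist"); f=d["frame"]; cv2.imwrite("pics/w12.png",f[:,:,::-1])
d=cam("top"); cv2.imwrite("pics/t12.png",cv2.resize(d["frame"][195:325,220:440],None,fx=3.6,fy=3.6)[:,:,::-1])
E
```

```text
time_s: 24.72
position: [0.5153, -0.0707, 0.0188]
tool_rot: [[-0.099, 0.002, -0.995], [0.995, -0.001, -0.099], [-0.001, -1.0, -0.002]]
ft_force: [-2.7, -2.1, 7.2]
grip_width: 0.0541
time_s: 25.98
position: [0.4752, -0.0704, 0.1371]
tool_rot: [[-0.099, -0.001, -0.995], [0.995, 0.0, -0.099], [0.0, -1.0, 0.001]]
ft_force: [-0.0, 1.0, -0.8]
grip_width: 0.0849
```

View pics/w12.png

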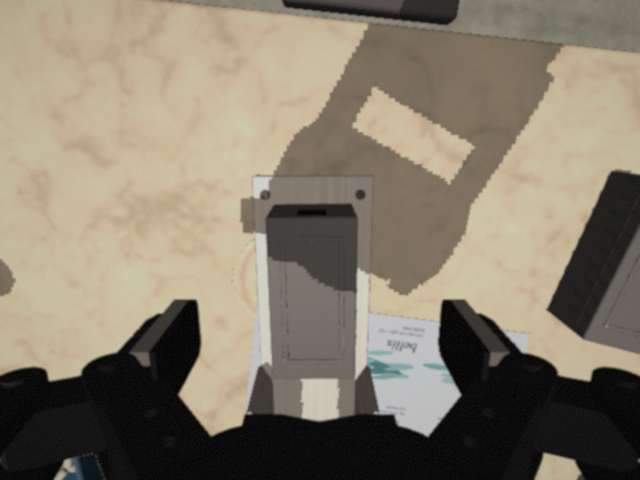

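View pics/t12.png

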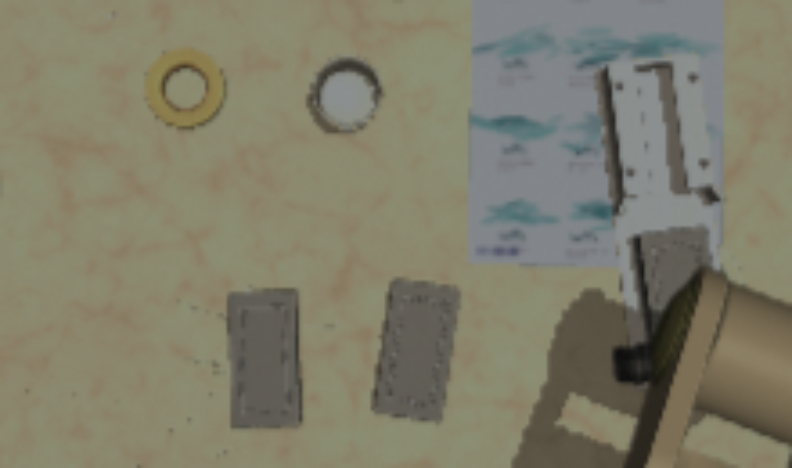

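The case stands straight and centred on the plate, image cols 267–357 against the plate's 252–374. Next I part-close the fingers to make a broad pusher, back off behind the near end and go down.

```bash
python3 -m inch '[[[-0.5,-2,-0.4,0,0,0,0],[-0.5,-3.9,-0.8,0,0,0,0],[-0.5,-4.2,-0.8,0,0,0,0],[-0.5,-4.2,-0.8,-4,0,0,0],[-0.5,-4.2,-0.8,-8,0,0,0],[-0.5,-4.2,-0.8,-10.5,0,0,0],[-0.5,-4.2,-0.8,-11.2,0,0,0],[-0.5,-4.2,-0.8,-11.2,0,0,0],[-0.5,-4.2,-0.8,-11.2,0,0,0]]]'
 python3 - <<'E'
from h import *
d=cam("wrist"); f=d["frame"]; cv2.imwrite("pics/w13.png",f[:,:,::-1])
E
```

```text
time_s: 27.2
position: [0.4335, -0.0786, 0.0266]
tool_rot: [[-0.099, 0.002, -0.995], [0.995, -0.001, -0.099], [-0.001, -1.0, -0.002]]
ft_force: [0.3, 0.3, 0.1]
grip_width: 0.0209
```

View pics/w13.png

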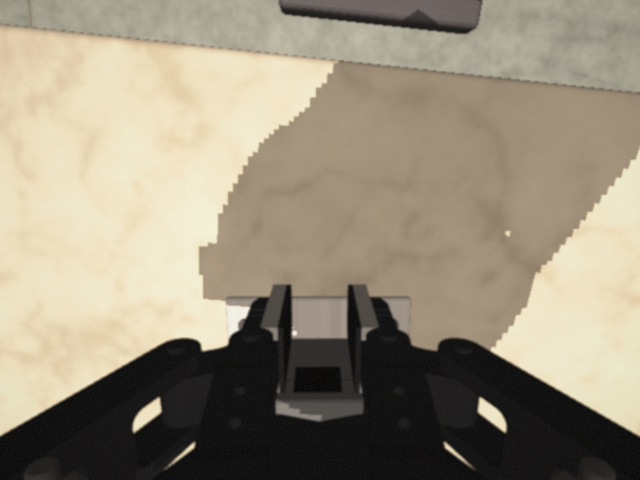

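The fingers are centred behind the case: finger pair at cols 265–375, plate at 226–411. I'll close them more and raise the tips slightly so the knuckles stay above the walls, then push the first half.

```bash
python3 -m inch '[[[-0.75,0,0,0.4,0,0,0],[-0.75,0.5,0.05,0.4,0,0,0],[-0.75,1,0.1,0.4,0,0,0],[-0.75,1.4,0.14,0.4,0,0,0],[-0.75,1.8,0.18,0.4,0,0,0],[-0.75,2.3,0.23,0.4,0,0,0],[-0.75,3,0.3,0.4,0,0,0],[-0.75,3.7,0.37,0.4,0,0,0],[-0.75,4.4,0.44,0.4,0,0,0],[-0.75,5.1,0.51,0.4,0,0,0],[-0.75,5.8,0.58,0.4,0,0,0],[-0.75,6.5,0.65,0.4,0,0,0],[-0.75,7.2,0.72,0.4,0,0,0],[-0.75,7.9,0.79,0.4,0,0,0],[-0.75,8.4,0.84,0.4,0,0,0],[-0.75,8.7,0.87,0.4,0,0,0],[-0.75,8.7,0.87,0.4,0,0,0]]]'
 python3 - <<'E'
from h import *
d=cam("wrist"); f=d["frame"]; cv2.imwrite("pics/w14.png",f[:,:,::-1])
d=cam("top"); cv2.imwrite("pics/t14.png",cv2.resize(d["frame"][195:325,330:440],None,fx=4.5,fy=4.5)[:,:,::-1])
d=cam("scene"); cv2.imwrite("pics/s14.png",cv2.resize(d["frame"][150:290,260:440],None,fx=4,fy=4)[:,:,::-1])
E
```

```text
time_s: 29.38
position: [0.5191, -0.0694, 0.0296]
tool_rot: [[-0.099, -0.003, -0.995], [0.995, 0.001, -0.099], [0.001, -1.0, 0.003]]
ft_force: [-5.0, -0.2, 4.0]
grip_width: 0.0108
```

View pics/t14.png

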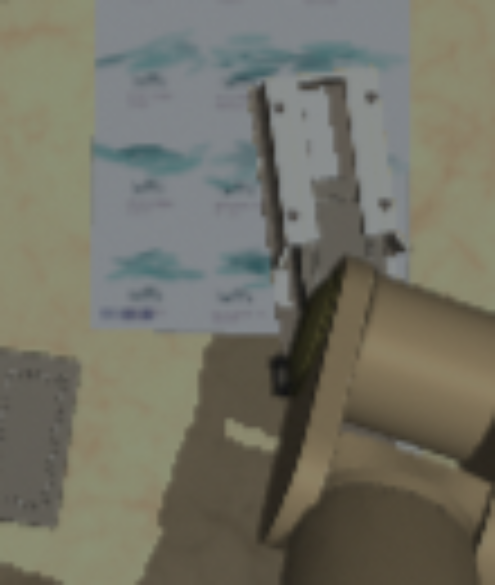

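View pics/s14.png

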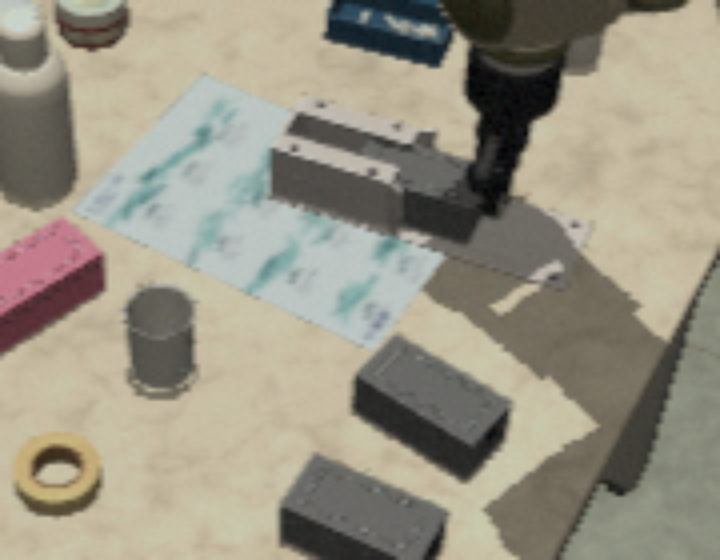

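View pics/w14.png

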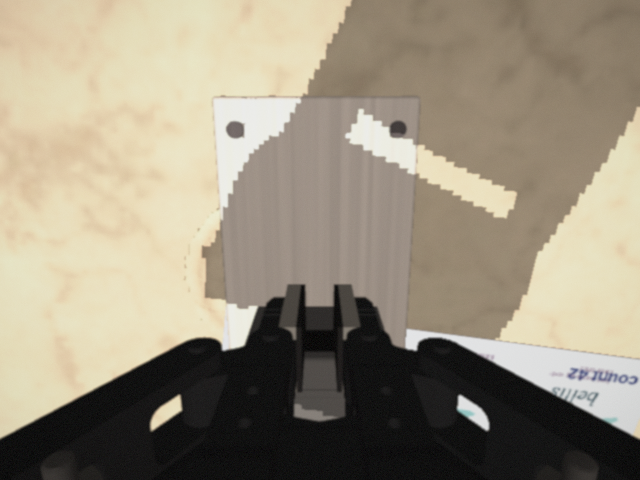

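The case has entered under the rails straight, with a push force of 5 N. I'll keep pushing, slowing toward the end.

```bash
python3 -m inch '[[[-0.75,0.5,0.05,0,0,0,0],[-0.75,1.1,0.11,0,0,0,0],[-0.75,1.8,0.18,0,0,0,0],[-0.75,2.5,0.25,0,0,0,0],[-0.75,3.2,0.32,0,0,0,0],[-0.75,3.8,0.38,0,0,0,0],[-0.75,4.4,0.43,0,0,0,0],[-0.75,4.9,0.48,0,0,0,0],[-0.75,5.3,0.52,0,0,0,0],[-0.75,5.5,0.54,0,0,0,0],[-0.75,5.5,0.54,0,0,0,0]]]'
```

```text
time_s: 30.9
position: [0.5744, -0.0642, 0.0296]
tool_rot: [[-0.099, -0.002, -0.995], [0.995, 0.0, -0.099], [0.0, -1.0, 0.002]]
ft_force: [-4.4, -0.2, 2.9]
grip_width: 0.0107
```

```bash
python3 -m inch '[[[-0.75,0.2,0.02,0,0,0,0],[-0.75,0.4,0.04,0,0,0,0],[-0.75,0.6,0.06,0,0,0,0],[-0.75,0.6,0.06,0,0,0,0]]]'
 python3 - <<'E'
from h import *
d=cam("wrist"); f=d["frame"]; cv2.imwrite("pics/w15.png",f[:,:,::-1])
d=cam("top"); cv2.imwrite("pics/t15.png",cv2.resize(d["frame"][195:325,330:440],None,fx=4.5,fy=4.5)[:,:,::-1])
d=cam("scene"); cv2.imwrite("pics/s15.png",cv2.resize(d["frame"][150:290,260:440],None,fx=4,fy=4)[:,:,::-1])
E
```

```text
time_s: 31.4
position: [0.5806, -0.0636, 0.0296]
tool_rot: [[-0.099, -0.001, -0.995], [0.995, 0.0, -0.099], [0.0, -1.0, 0.001]]
ft_force: [-3.3, -0.1, 0.9]
grip_width: 0.0108
```

View pics/t15.png

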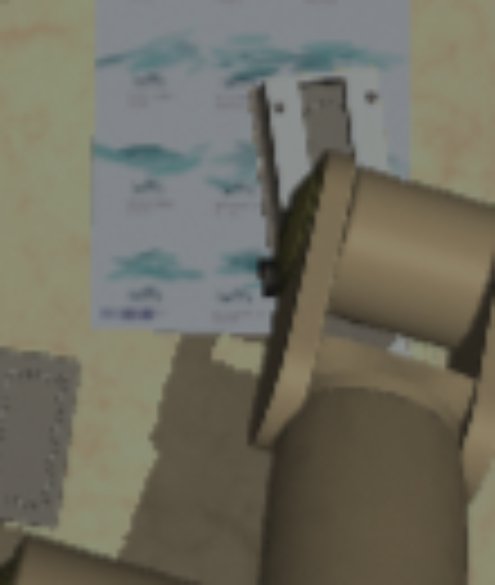

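View pics/s15.png

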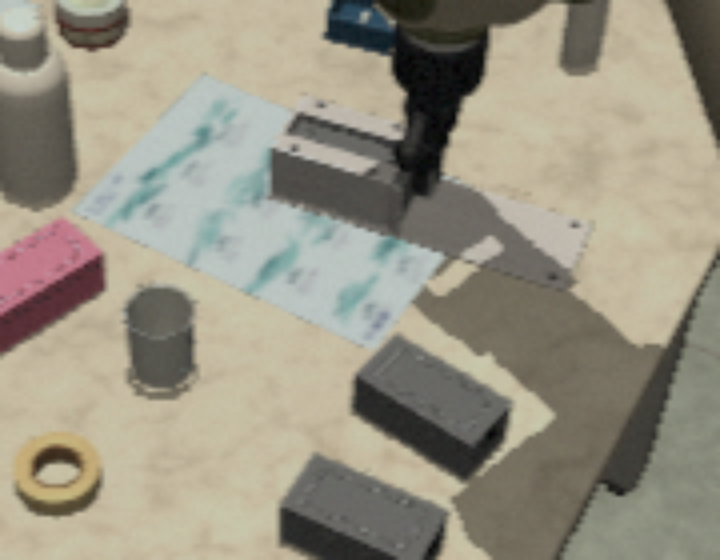

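Nearly home. Small steps now, watching the force.

```bash
python3 -m inch '[[[-0.75,0.15,0.015,0,0,0,0],[-0.75,0.3,0.03,0,0,0,0],[-0.75,0.3,0.03,0,0,0,0]]]'; python3 -m inch '[[[-0.75,0.1,0.01,0,0,0,0],[-0.75,0.2,0.02,0,0,0,0],[-0.75,0.2,0.02,0,0,0,0]]]'
```

```text
time_s: 31.92
position: [0.5833, -0.0635, 0.0296]
tool_rot: [[-0.099, -0.002, -0.995], [0.995, 0.0, -0.099], [0.0, -1.0, 0.002]]
ft_force: [-7.0, -1.3, 1.0]
grip_width: 0.011
time_s: 32.3
position: [0.5833, -0.0634, 0.0296]
tool_rot: [[-0.099, -0.007, -0.995], [0.995, -0.0, -0.099], [0.001, -1.0, 0.007]]
ft_force: [-16.6, -3.4, 7.3]
grip_width: 0.0104
```

Force rose to 17 N with no movement, so something solid stopped it. I'll back off, lift and check it's the back wall.

```bash
python3 -m inch '[[[-0.75,-0.5,-0.05,0,0,0,0],[-0.75,-2,-0.2,0,0,0,0],[-0.75,-4,-0.4,0,0,0,0],[-0.75,-4,-0.4,5,0,0,0],[-0.75,-3,-0.4,11,0,0,0],[-0.75,0,0,17,0,0,0],[-0.75,3,0,22,0,0,0],[-0.75,3,0,24,0,0,0],[-0.75,3,0,24,0,0,0],[-0.75,3,0,24,0,0,0],[-0.75,3,0,24,0,0,0]]]'
 python3 - <<'E'
from h import *
d=cam("wrist"); f=d["frame"]; cv2.imwrite("pics/w16.png",f[:,:,::-1])
d=cam("top"); cv2.imwrite("pics/t16.png",cv2.resize(d["frame"][195:325,220:440],None,fx=3.6,fy=3.6)[:,:,::-1])
d=cam("scene"); cv2.imwrite("pics/s16.png",cv2.resize(d["frame"][150:290,260:440],None,fx=4,fy=4)[:,:,::-1])
E
```

```text
time_s: 33.67
position: [0.6155, -0.0631, 0.2686]
tool_rot: [[-0.099, -0.002, -0.995], [0.995, 0.001, -0.099], [0.001, -1.0, 0.002]]
ft_force: [0.2, -0.2, 0.2]
grip_width: 0.0111
```

View pics/w16.png

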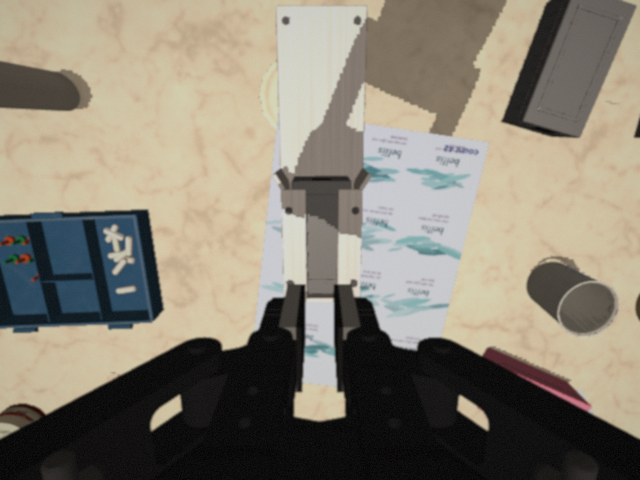

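View pics/t16.png

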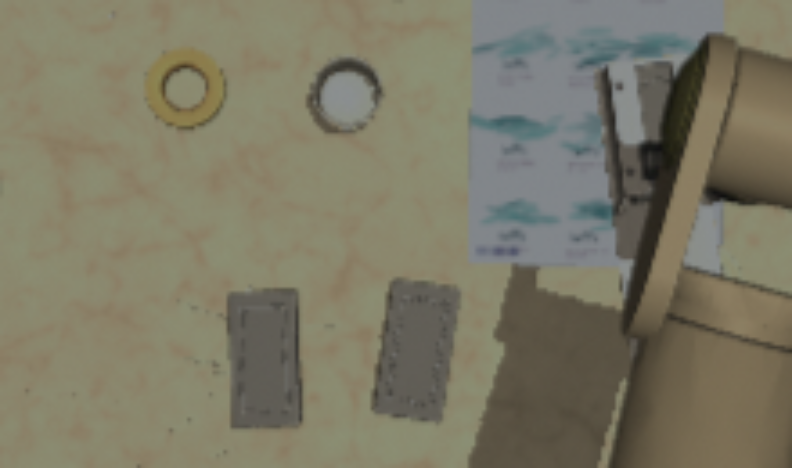

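Run:
```python
from h import *
d=cam("wrist"); f=d["frame"]; cv2.imwrite("pics/w16c.png",cv2.resize(f[160:310,255:385],None,fx=4,fy=4,interpolation=cv2.INTER_CUBIC)[:,:,::-1])
o=np.array([.576,-.0642]);a=np.radians(5.75);R=np.array([[np.cos(a),-np.sin(a)],[np.sin(a),np.cos(a)]])
pts=[]
for x,y,z in [(20,-27.5,49),(20,27.5,49),(26,-14.5,57),(26,14.5,57),(130,-14.5,49),(130,14.5,49)]:
    p=o+R@np.array([x,y])/1000; pts.append([*p,z/1000])
print(((proj(d,pts)-[255,160])*4).round(0).tolist())
```

```text
[[147.0, 86.0], [390.0, 86.0], [204.0, 118.0], [334.0, 118.0], [209.0, 537.0], [328.0, 537.0]]
```

View pics/w16c.png

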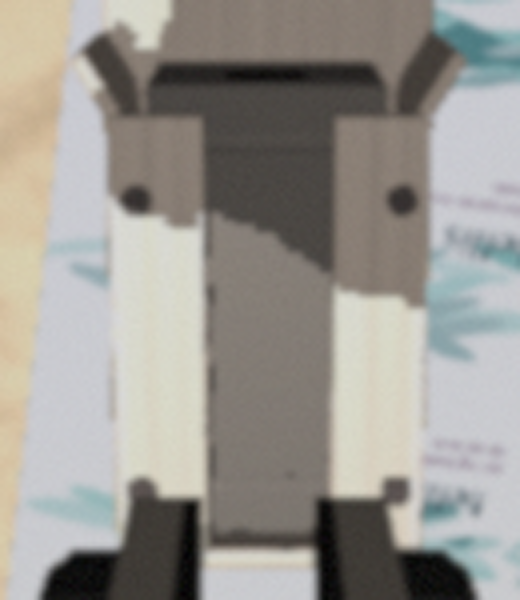

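The near top edge of the case is at crop row 82, cols 148–384; predicted for fully home was row 86, cols 147–390. That puts it within about 1 mm of home, straight and central. The two empty cases, the beaker and the tape stand where they did in the first crop, and the gripper is clear in the air.

Run:
```python
from h import *
o=env.observe(); print(o["time_s"],o["position"],o["ft_force"],np.abs(o["qvel"]).max())
print(env.close_job())
```

```text
33.875 [ 0.61579638 -0.06320189  0.26940482] [-0.60204736 -0.04633792  0.04435344] 0.25440481182398644
the job is handed in; nothing more can be done
None
```

The loaded case was the left one (case_1). It now sits fully home in the dock, and the job was handed in at 33.9 s; no verdict is reported.

- **Weighing:** I lifted each case 7 cm, left to right. case_1 weighed about 6 N, and case_2 and case_3 about 1.5 N each. All three were set back where they stood.
- **Docking:** I set case_1 on the front plate, let go and pushed it in at about 3–5 N. It stopped at the back wall, where the force rose to 17 N with no movement.
- **Last checks:**
    - The wrist view put the case's near end within about 1 mm of the computed home position, straight and central.
    - The top view showed the two empty cases, the beaker and the tape roll where they started.
    - The gripper was in the air, touching nothing.
- **Not checked:** I did not locate the bottle again at the end, but the arm never went near it. No check failed or disagreed.

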